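# Pin the flange into line

### The arm

A 6-joint arm with a two-finger parallel gripper is mounted at the origin on a cart in front of the work surface, level with it; the furniture and walls round the work are solid. World frame = base frame: x ahead of the robot, y to its left, z up, the work surface at z = 0. Lengths are in m, angles in degrees, forces in N, time in s.
With the tool pointing down it reaches from about 0.25 to 0.725 m from the base axis. Payload 9.7 kg.
Tool frame: the origin (TCP) lies midway between the tips of the shut fingers; the grasp point (between the pads) lies 19 mm behind it (bot.hold_point_z is the distance from the TCP to the grasp point, in m); z points along the fingers, y is the line along which they close (so a half turn about z gives the same grasp; the last joint's range is limited). The gripper opens to 85 mm and grips with 20 to 120 N. Pads are 22 mm wide; open, the fingers measure 114 mm over their backs; the gripper's body (76 mm by 85 mm) begins 54 mm behind the grasp point. The pads swing forward as they close: fully open they stand 13 mm farther back than shut.
Start: joints at [-71.906, 4.979, 10.078, 95.1, 0, 90], TCP at [0.171, -0.523, 0.231] pointing down, gripper open.
Joint ranges: [-179.16, 179.16], [-48.56, 103.87], [-65.8, 70.77], [-126.05, 130.52], [-82.76, 87.17], [-180, 180]. Speed limits (degrees/s): [127.2, 127.2, 147.25, 180, 180, 180].

### API

Orientations are given as [roll, pitch, yaw] about the fixed x, y, z axes, in that order (R = Rz(yaw) Ry(pitch) Rx(roll)).
In Python, from workcell import bot gives the robot as it stands.
- The arm moves only by the tool play_rows, never from a script. Its argument "steps" is a list that holds one entry, the list of rows, each a list of 4 numbers: the shift along the tool's x, y, z in m, then the turn about the tool's z in rad. In form: [[[tx, ty, tz, yaw], ...]]. A call has exactly 5 rows; each row shifts and turns the commanded pose from where the row before left it, along the tool's axes as they then stand; what a row does not reach is not made up. A row lasts 1/12 s, in which the tool goes at most 41.7 mm and 7.16 degrees, less where a joint would pass 70% of its speed; a pose out of reach is approached as far as the arm can. A call is refused whole if a number of a shift passes 0.0417 or a number of a turn 0.125, either way. A call with a gripper value outside its range is refused whole. "gripper" is the finger opening in m, from 0 to 0.0854, set as the call begins (left out, the last holds). The fingers move at their own pace and stop on an object; "squeeze" is the grip in N (left out, the last holds). Time passes only in rows, so rows that do not move let the fingers close, or fill a call up. It gives the time, the measured TCP pose, the force, the opening and the grip force at its end, in the units of the state.
- bot.get_obs(): the state, without advancing time (a new reading comes with each control period).
- bot.camera(name): name is "scene" or "top"; returns a dict with "img" (384x512x3 uint8, blue, green, red), "vfov" (degrees; the focal length in pixels is half the picture's height over the tangent of half this angle, whatever the lens; pixels are square), "cx", "cy" (the principal point, pixels), "D" ([k1, k2, p1, p2, k3] as OpenCV has them; the pictures are not rectified), "xyz" and "attitude" of the camera in the world. Camera axes: x right, y down, z forward; pixel columns grow to the right and rows downward; lengths in m; the calibration is good to about 2 mm. A picture is of the moment at which its call begins. There is no depth.
- bot.job_done(): hands the job in; it is judged then, once.
The state is a dict: "time": time; "q": joint angles; "qd": joint speeds; "joint_efforts": joint torques, N m; "ee_pos": TCP position; "tcp_rot": TCP orientation; "wrist_force": force on the tool from outside, world axes, zero at the start; "torque": the same for the moment, N m; "opening": finger opening in m; "grasp_force": force on a finger pad.
Only numpy, scipy, OpenCV 4.12 (cv2) and the standard library are available. Lean on these libraries where they do the work, as an engineer would, in place of code of your own. Each camera call takes 0.05 s, during which the arm holds its last target. There are 200 camera calls.

### The job

The blue flange plate has swung aside on its bench fixture, so its big hole no longer lines up with the hole in the aluminium base beneath. Take the tapered alignment pin with the orange knob from the grey stand and drive it down through both holes until its collar sits flush on the blue plate, so that the holes are pulled into line, then let go and leave it there. Leave the blunt pin with the black knob in the stand.

Things in the scene. Friction and masses are not known exactly. Their poses are not given: they have to be found in the camera images.
- taper_pin: Steel tapered pin, round orange knob, 0.2 kg, upright in either hole of the fixed grey stand (62x156x72, holes 90 apart), collar resting on top at z 72 mm. Origin: centre of collar's underside; z up along pin. Above: collar diameter 50, 0 to 6 mm; knob diameter 28, 6 to 46 mm, grip it from above at any yaw. Below: shank diameter 36 down to -26 mm, then taper to a flat tip, diameter 8, at -62 mm.
- straight_pin: The other pin in the stand, not wanted: same collar and knob, but the knob is black and the shank is a blunt cylinder, diameter 36, 56 mm long, which cannot enter holes out of line. Origin and axes as for the tapered pin.
- plate_hole (a point): Centre of the blue plate's through hole at its top face, 75 mm above the worktop. Hole diameter 40; plate 10 thick, 68 square round the hole, lying on the base. It turns flat on a stiff pivot screw (head 4 mm high) 80 mm away, towards -y of this point; about 2.5 N sideways at the hole moves it and it stays where left. At first 8 to 12 mm out of line with the base hole.
- base_hole (a point): Centre of the through hole in the aluminium base under the plate, at the deck's top face, 64 mm above the worktop; z up, y away from the pivot. Hole diameter 40, deck 14 thick, empty below. Base bolted down. With the pin home in both holes its origin is 75 mm above the worktop, its tip 13 mm; 2 mm play all round the shank. Beware: an instrument's tall housing fills x > 0.51 m where y < -0.14 m.
Things that resemble listed ones, but are neither listed nor needed, are in the scene too. What is shaped like the taper_pin but turquoise is not meant.

How it is judged:
By the outcome, as a careful person would: the job done as asked, in the order asked, and still so for the second after the job is handed in, with the robot touching nothing.
It also fails if it takes over 48 s, if anything falls off the work surface, if the arm or the gripper's body presses on something with over 40 N, if the wrist force passes 120 N, or if a joint passes its speed limit or range.

## Working session

There is one attempt and no reset: what is moved stays moved. The work goes in short steps, Python scripts to look and compute and a tool call to move; the robot and the scene stay as the last step left them, time stands still between calls to the robot, and variables do not carry over. Pictures are saved under pics/ and viewed, at most 10 in all, crops included, and the job is handed in when it is done.

Besides the shell and the picture viewer there is one more tool, called after ">>>" as name([rows], argument=value, ...), one row to a line, values as JSON. play_rows: Moves the arm, as the interface text tells. Its arguments: {"type":"object","properties":{"steps":{"type":"array","items":{"type":"array","items":{"type":"array","items":{"type":"number"}}}},"gripper":{"type":"number"},"squeeze":{"type":"number"}},"required":["steps"]}

```bash
mkdir -p pics; cat > h.py <<'E'
import numpy as np, cv2
from scipy.spatial.transform import Rotation as R
from workcell import bot
def cam(n):
    c=bot.camera(n); h=c["img"].shape[0]; f=h/2/np.tan(np.radians(c["vfov"])/2)
    c["K"]=np.array([[f,0,c["cx"]],[0,f,c["cy"]],[0,0,1.]]); c["Dd"]=np.array(c["D"],float)
    a=np.array(c["attitude"],float); c["R"]=a if a.shape==(3,3) else R.from_euler("xyz",a,degrees=True).as_matrix()
    c["t"]=np.array(c["xyz"]); return c
def px2w(c,uv,z):
    n=cv2.undistortPoints(np.array([[uv]],float),c["K"],c["Dd"])[0,0]
    d=c["R"]@np.array([n[0],n[1],1]); return c["t"]+d*(z-c["t"][2])/d[2]
def w2px(c,P):
    p=(np.atleast_2d(P)-c["t"])@c["R"]
    return cv2.projectPoints(p,np.zeros(3),np.zeros(3),c["K"],c["Dd"])[0][:,0]
E
python3 - <<'E'
from h import *
for n in("scene","top"):
    c=cam(n); cv2.imwrite(f"pics/{n}0.png",c["img"]); print(n,c["vfov"],c["cx"],c["cy"],c["D"],c["xyz"],c["attitude"])
print(bot.get_obs())
E
```

```text
scene 47.6451078348598 254.23270204823936 195.2180477074169 [0.05591429 0.         0.         0.         0.        ] [-0.0284304   0.47858549  0.7147459 ] [-135.78573502   -0.49775403 -118.75337436]
top 50.77871814324132 251.43145530633706 188.70061250658554 [-0.08403475  0.          0.          0.          0.        ] [0.3320598  0.17895383 0.91293401] [-169.72561547    0.99367413  -88.51756249]
{'time': 0.1, 'q': array([-7.19053910e+01,  5.00665993e+00,  1.00391477e+01,  9.50989484e+01,
        1.60730277e-03,  8.99986985e+01]), 'qd': array([ 0.13602964, -0.0944674 ,  0.05105857, -0.02671582,  0.01420186,
        0.12390117]), 'joint_efforts': array([ 2.46163945e-04, -5.21562552e+01,  4.65654731e+01,  1.60918728e-02,
        2.81438463e-05,  1.33388767e-05]), 'ee_pos': array([ 0.17076776, -0.5226054 ,  0.2306677 ]), 'tcp_rot': array([-1.79933539e+02, -1.60881132e-03,  1.80959086e+01]), 'wrist_force': array([-0.11370481, -0.02861795, -0.17049173]), 'torque': array([-0.00240898, -0.03587193, -0.02373298]), 'grasp_force': 0.0, 'opening': 0.08567909321550815}
```

View pics/scene0.png

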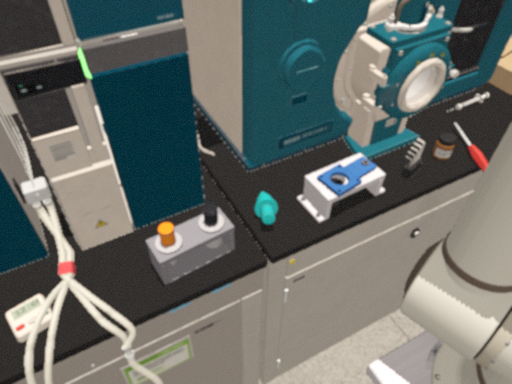

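View pics/top0.png

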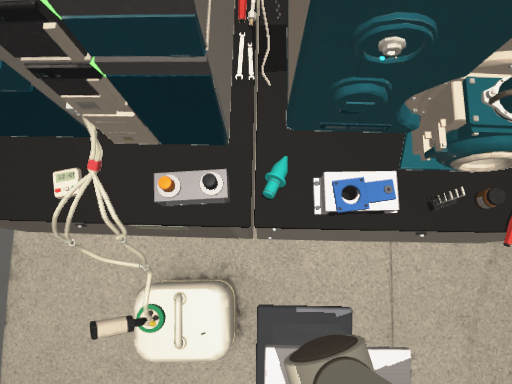

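The scene view shows the orange knob at (166,232), the black one at (210,215) and the plate hole near (341,181). In the top view they sit near (166,184), (210,182) and (351,192). Next I'll magnify these spots and measure.

```bash
python3 - <<'E'
from h import *
t=cam("top"); s=cam("scene")
def crop(c,x,y,w=76,h=56,k=5): return cv2.resize(c["img"][y:y+h,x:x+w],None,fx=k,fy=k,interpolation=cv2.INTER_CUBIC)
m=np.vstack([np.hstack([crop(t,152,160),crop(t,315,164)]),np.hstack([crop(s,140,205),crop(s,300,150)])])
cv2.imwrite("pics/m1.png",m)
for n,c,b in(("top",t,(150,165,200,205)),("scene",s,(150,215,185,255))):
    hsv=cv2.cvtColor(c["img"],cv2.COLOR_BGR2HSV); k=cv2.inRange(hsv,(8,150,100),(22,255,255))
    M=np.zeros_like(k); M[b[1]:b[3],b[0]:b[2]]=k[b[1]:b[3],b[0]:b[2]]
    v,u=np.nonzero(M); print(n,len(u),u.mean(),v.mean(),u.min(),u.max(),v.min(),v.max(),px2w(c,(u.mean(),v.mean()),.10), px2w(c,(u.mean(),v.mean()),.118))
print(px2w(t,(351,192.5),.075),px2w(s,(341,181),.075),px2w(t,(388,190),.079),px2w(t,(210,182),.118))
E
```

```text
top 177 166.07909604519773 183.5084745762712 159 174 176 191 [0.48590674 0.37319306 0.1       ] [0.48250025 0.36889221 0.118     ]
scene 321 165.91277258566979 232.04984423676012 157 173 221 245 [0.48754554 0.37209546 0.1       ] [0.47243756 0.37521353 0.118     ]
[ 0.48018866 -0.01221821  0.075     ] [ 0.46433867 -0.00800033  0.075     ] [ 0.48657489 -0.08980126  0.079     ] [0.48755657 0.28003868 0.118     ]
```

View pics/m1.png

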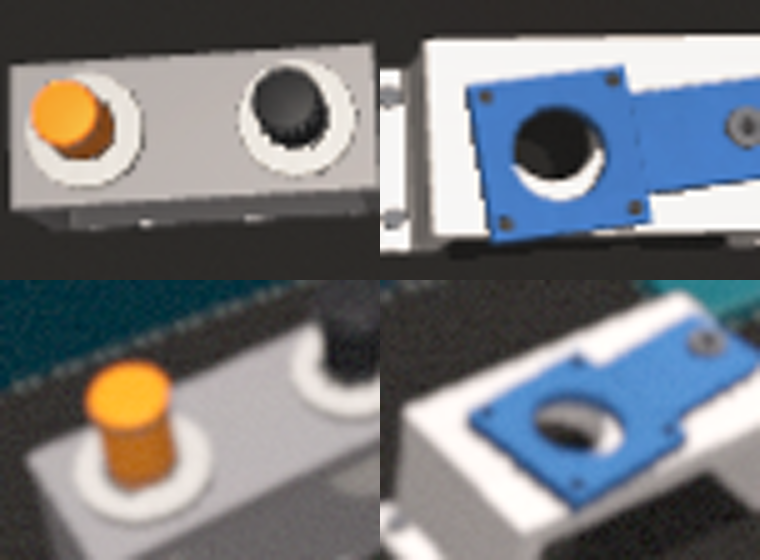

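Top crop: the knob's top is at about (165,182.4) and the collar at (168.4,185.6). The plate hole is at (350.4,194.2), with a white crescent of deck on its −x side, so the plate is displaced towards −x. Next I'll fit these more precisely using both cameras.

```bash
cat > fit.py <<'E'
from h import *
from scipy.optimize import minimize
A=np.linspace(0,2*np.pi,60,endpoint=False)
def disc(c,x,y,z,r,S=4):
    p=w2px(c,np.c_[x+r*np.cos(A),y+r*np.sin(A),0*A+z]); m=np.zeros((384*S,512*S),np.uint8)
    cv2.fillPoly(m,[np.round(((p+.5)*S-.5)*16).astype(np.int32)],255,shift=4)
    return cv2.resize(m,(512,384),interpolation=cv2.INTER_AREA)/255.
def fit(cs,obs,model,x0):
    f=lambda x:sum(np.abs(model(c,x)-o).sum() for c,o in zip(cs,obs))
    r=min((minimize(f,np.array(x0)+d,method="Nelder-Mead",options=dict(initial_simplex=np.array(x0)+d+np.array([[0,0],[.006,0],[0,.006]]),xatol=1e-4)) for d in([0,0],[.004,-.004])),key=lambda r:r.fun)
    return r.x,r.fun,[o.sum() for o in obs]
E
python3 - <<'E'
from fit import *
t=cam("top"); s=cam("scene")
def win(m,b): M=np.zeros(m.shape); M[b[1]:b[3],b[0]:b[2]]=m[b[1]:b[3],b[0]:b[2]]; return M
def hs(c,lo,hi): return cv2.inRange(cv2.cvtColor(c["img"],cv2.COLOR_BGR2HSV),lo,hi)/255
def knob(c,x):
    m=disc(c,*x,.118,.014)
    for z in np.linspace(.078,.117,9): m=np.maximum(m,disc(c,*x,z,.014))
    return m
o=[win(hs(t,(8,120,60),(24,255,255)),(150,165,200,205)),win(hs(s,(8,120,60),(24,255,255)),(150,215,185,255))]
for i in([0],[1],[0,1]): print("knob",i,fit([[t,s][k] for k in i],[o[k] for k in i],knob,[.483,.371]))
hole=lambda c,x:np.minimum(disc(c,*x,.075,.02),disc(c,*x,.065,.02))
B=[(334,180,366,208),(324,166,356,192)]
o=[]
for c,b,p in((t,B[0],(350,194)),(s,B[1],(339,179))):
    m=1-hs(c,(100,90,30),(125,255,255)); n,l=cv2.connectedComponents(win(m,b).astype(np.uint8),connectivity=4); o.append((l==l[p[1],p[0]])*1.)
for i in([0],[1],[0,1]): print("hole",i,fit([[t,s][k] for k in i],[o[k] for k in i],hole,[.475,-.012])); 
P=fit([t,s],o,hole,[.475,-.012])[0]
# dark part in top view: sees below through base hole
d=[o[0]*(t["img"].max(2)<110),o[1]*(s["img"].max(2)<110)]
dark=lambda c,x:hole(c,P)*np.minimum(disc(c,*x,.064,.02),disc(c,*x,.050,.02))
for i in([0],[1],[0,1]): print("base",i,fit([[t,s][k] for k in i],[d[k] for k in i],dark,[P[0]+.009,P[1]]))
# white base edges in top view: lines
g=win((hs(t,(0,0,185),(180,45,255))),(310,165,405,220)).astype(np.uint8)
cn=max(cv2.findContours(g,0,2)[0],key=cv2.contourArea); r=cv2.minAreaRect(cn); b=cv2.boxPoints(r); print(b); print([px2w(t,q,.064) for q in b])
print("pivot",px2w(t,(387.6,189.2),.077),px2w(s,(441,162),.077), "stand wall",px2w(t,(200,145),0))
print("pivot2",px2w(s,(300+(706-380)/5-.5,150+(342-280)/5-.5),.079),px2w(t,(315+(745-380)/5-.5,164+127/5-.5),.079))
E
```

```text
knob [0] (array([0.48589683, 0.3737625 ]), np.float64(34.63921568627452), [np.float64(188.0)])
knob [1] (array([0.48762513, 0.37199884]), np.float64(57.56862745098039), [np.float64(344.0)])
knob [0, 1] (array([0.48650201, 0.37248232]), np.float64(98.72156862745098), [np.float64(188.0), np.float64(344.0)])
hole [0] (array([ 0.47596503, -0.01204825]), np.float64(18.454901960784312), [np.float64(257.0)])
hole [1] (array([ 0.47664873, -0.01380718]), np.float64(20.64313725490196), [np.float64(135.0)])
hole [0, 1] (array([ 0.47641401, -0.01251649]), np.float64(48.02745098039216), [np.float64(257.0), np.float64(135.0)])
base [0] (array([ 0.48728777, -0.01139446]), np.float64(16.36138408304498), [np.float64(173.0)])
base [1] (array([ 0.48302668, -0.00862513]), np.float64(14.144682814302191), [np.float64(36.0)])
base [0, 1] (array([ 0.48695526, -0.01026054]), np.float64(42.59241830065359), [np.float64(173.0), np.float64(36.0)])
[[323.81595 171.58362]
 [397.50644 170.39505]
 [398.12906 208.99792]
 [324.43857 210.1865 ]]
[array([0.52644046, 0.04309448, 0.064     ]), array([ 0.53291407, -0.11702699,  0.064     ]), array([ 0.44880904, -0.11511958,  0.064     ]), array([0.44293313, 0.04226664, 0.064     ])]
pivot [ 0.48864066 -0.08964995  0.077     ] [ 0.40776951 -0.23537347  0.077     ] stand wall [0.59872142 0.32264987 0.        ]
pivot2 [ 0.48573364 -0.08732487  0.079     ] [ 0.48890291 -0.0888161   0.079     ]
```

The fits agree: knob (0.4865, 0.3725), plate hole (0.476, −0.0125) and base hole about (0.4865, −0.010). The plate is about 10 mm out of line and the pivot about 78 mm away, close to the 80 mm given. Now I'll turn to yaw 0 and travel to above the orange knob.

>>> play_rows([
  [[0,0,0,0.079],[0,0,0,0.079],[0,0,0,0.079],[0,0,0,0.079],[0,0,0,0]],
], gripper=0.085)

```text
time: 0.72
ee_pos: [0.1708, -0.5228, 0.2312]
tcp_rot: [-180.0, 0.0, -0.2]
wrist_force: [0.0, 0.9, -0.6]
opening: 0.085
grasp_force: 0.0
```

>>> play_rows([
  [[0.0126,-0.0358,0,0],[0.0126,-0.0358,0,0],[0.0126,-0.0358,0,0],[0.0126,-0.0358,0,0],[0.0126,-0.0358,0,0]],
])

```text
time: 1.13
ee_pos: [0.2339, -0.3422, 0.2312]
tcp_rot: [180.0, -0.0, 0.1]
wrist_force: [0.5, -0.5, 0.3]
opening: 0.0848
grasp_force: 0.0
```

>>> play_rows([
  [[0.0126,-0.0358,0,0],[0.0126,-0.0358,0,0],[0.0126,-0.0358,0,0],[0.0126,-0.0358,0,0],[0.0126,-0.0358,0,0]],
])

```text
time: 1.55
ee_pos: [0.2969, -0.1632, 0.2315]
tcp_rot: [180.0, -0.1, 0.1]
wrist_force: [0.8, -0.4, 0.5]
opening: 0.0851
grasp_force: 0.0
```

>>> play_rows([
  [[0.0126,-0.0358,0,0],[0.0126,-0.0358,0,0],[0.0126,-0.0358,0,0],[0.0126,-0.0358,0,0],[0.0126,-0.0358,0,0]],
])

```text
time: 1.97
ee_pos: [0.36, 0.0076, 0.2316]
tcp_rot: [-179.6, -0.1, 0.9]
wrist_force: [0.8, -1.3, -0.4]
opening: 0.085
grasp_force: 0.0
```

>>> play_rows([
  [[0.0126,-0.0358,0,0],[0.0126,-0.0358,0,0],[0.0126,-0.0358,0,0],[0.0126,-0.0358,0,0],[0.0126,-0.0358,0,0]],
])

```text
time: 2.38
ee_pos: [0.4216, 0.0807, 0.2384]
tcp_rot: [-174.9, 0.0, 7.7]
wrist_force: [-0.2, -0.9, -0.8]
opening: 0.085
grasp_force: 0.0
```

```bash
python3 - <<'E'
from h import *
o=bot.get_obs(); print({k:np.round(o[k],3) for k in("q","qd","ee_pos","tcp_rot","wrist_force")})
E
```

```text
{'q': array([  7.488, -11.314,  -4.803,  96.57 ,   5.052, 179.772]), 'qd': array([ 1.6948e+01,  2.3060e+01,  2.2336e+01, -8.3300e-01,  1.0559e+01,
       -1.0000e-03]), 'ee_pos': array([0.422, 0.081, 0.238]), 'tcp_rot': array([-1.74948e+02,  3.90000e-02,  7.71600e+00]), 'wrist_force': array([-0.201, -0.857, -0.765])}
```

>>> play_rows([
  [[0,0,0,0],[0,0,0,0],[0,0,0,0],[0,0,0,0],[0,0,0,0]],
])

```text
time: 2.8
ee_pos: [0.4208, 0.0794, 0.2386]
tcp_rot: [-175.0, 0.0, 7.4]
wrist_force: [0.8, 0.2, 0.8]
opening: 0.0847
grasp_force: 0.0
```

```bash
python3 - <<'E'
from h import *
o=bot.get_obs(); print({k:np.round(o[k],3) for k in("q","qd","ee_pos","tcp_rot","wrist_force")})
E
```

```text
{'q': array([  7.357, -11.47 ,  -4.914,  96.596,   4.997, 179.913]), 'qd': array([-0.026,  0.042,  0.063,  0.021, -0.039,  0.103]), 'ee_pos': array([0.421, 0.079, 0.239]), 'tcp_rot': array([-1.75003e+02,  3.20000e-02,  7.44400e+00]), 'wrist_force': array([0.759, 0.159, 0.801])}
```

Joint 6 hit its limit, because yaw = q1 − q6 + 180. I'll use yaw 90 instead and turn there first.

>>> play_rows([
  [[0,0,0,-0.12],[0,0,0,-0.12],[0,0,0,-0.12],[0,0,0,-0.12],[0,0,0,-0.12]],
])

```text
time: 3.22
ee_pos: [0.4209, 0.0794, 0.2386]
tcp_rot: [-175.9, -2.8, 42.1]
wrist_force: [0.0, -0.3, 0.3]
opening: 0.0846
grasp_force: 0.0
```

>>> play_rows([
  [[0,0,0,-0.12],[0,0,0,-0.12],[0,0,0,-0.12],[0,0,0,-0.12],[0,0,0,-0.12]],
])

```text
time: 3.63
ee_pos: [0.4208, 0.0794, 0.2386]
tcp_rot: [-178.2, -4.7, 76.5]
wrist_force: [0.1, 0.5, -0.2]
opening: 0.0848
grasp_force: 0.0
```

>>> play_rows([
  [[0,0,0,-0.12],[0,0,0,-0.12],[0,0,0,0],[0,0,0,0],[0,0,0,0]],
])

```text
time: 4.05
ee_pos: [0.421, 0.0797, 0.2386]
tcp_rot: [-179.3, -5.0, 89.7]
wrist_force: [0.8, -0.5, -0.9]
opening: 0.0848
grasp_force: 0.0
```

The limit left a 5° tilt in the command. It is about world x, near the closing axis, so the pads can still hold the pin upright. I'll turn 7.5° more so the tilt lies exactly about the closing axis, then work out the moves in tool axes.

>>> play_rows([
  [[0,0,0,-0.067],[0,0,0,-0.067],[0,0,0,0],[0,0,0,0],[0,0,0,0]],
])

```text
time: 4.47
ee_pos: [0.4211, 0.0798, 0.2385]
tcp_rot: [-180.0, -5.0, 97.4]
wrist_force: [-0.5, 0.0, -0.9]
opening: 0.0852
grasp_force: 0.0
```

```bash
cat > go.py <<'E'
import sys
from h import *
# target of grasp axis x,y at height zg, TCP z
o=bot.get_obs(); M=R.from_euler("xyz",o["tcp_rot"],degrees=True).as_matrix()
print("rot",o["tcp_rot"].round(2),"pos",o["ee_pos"].round(4),"q",o["q"].round(1),"F",o["wrist_force"].round(1),"zaxis",M[:,2].round(4),"t",o["time"])
for a in sys.argv[1:]:
    d=np.array([float(v) for v in a.split(",")])
    print(a,"tool shift:",(M.T@(d-o["ee_pos"])).round(4))
print("unit world X,Y,Z in tool:",M.T.round(4).tolist())
E
python3 go.py .4865,.374,.20 .4865,.374,.080
```

```text
rot [-179.95   -5.01   97.45] pos [0.4211 0.0798 0.2385] q [  7.4 -11.4  -4.9  96.6   5.   90. ] F [-0.5  0.  -0.9] zaxis [-0.0122  0.0865 -0.9962] t 4.4667
.4865,.374,.20 tool shift: [0.2788 0.103  0.063 ]
.4865,.374,.080 tool shift: [0.2683 0.1031 0.1825]
unit world X,Y,Z in tool: [[-0.1291, 0.9878, 0.0873], [0.9916, 0.1297, -0.0009], [-0.0122, 0.0865, -0.9962]]
```

>>> play_rows([
  [[0.0279,0.0103,0.0063,0],[0.0279,0.0103,0.0063,0],[0.0279,0.0103,0.0063,0],[0.0279,0.0103,0.0063,0],[0.0279,0.0103,0.0063,0]],
])

```text
time: 4.88
ee_pos: [0.4534, 0.2286, 0.2191]
tcp_rot: [-180.0, -5.0, 97.5]
wrist_force: [-0.6, -1.0, -0.0]
opening: 0.0847
grasp_force: 0.0
```

>>> play_rows([
  [[0.0279,0.0103,0.0063,0],[0.0279,0.0103,0.0063,0],[0.0279,0.0103,0.0063,0],[0.0279,0.0103,0.0063,0],[0.0279,0.0103,0.0063,0]],
])

```text
time: 5.3
ee_pos: [0.4855, 0.376, 0.1996]
tcp_rot: [-179.9, -5.0, 97.5]
wrist_force: [0.7, -1.1, 0.0]
opening: 0.085
grasp_force: 0.0
```

>>> play_rows([
  [[0,0,0,0],[0,0,0,0],[0,0,0,0],[0,0,0,0],[0,0,0,0]],
])

```text
time: 5.72
ee_pos: [0.4856, 0.3736, 0.2007]
tcp_rot: [180.0, -5.0, 97.6]
wrist_force: [0.2, 0.4, -0.5]
opening: 0.0851
grasp_force: 0.0
```

```bash
python3 go.py .4865,.3745,.130 .4865,.3745,.080; python3 - <<'E'
from h import *
t=cam("top")["img"][120:240,120:260]; s=cam("scene")["img"][140:300,90:260]
f=lambda i:cv2.resize(i,(390,360),interpolation=cv2.INTER_CUBIC)
cv2.imwrite("pics/m2.png",np.hstack([f(t),f(s)]))
E
```

```text
rot [179.99  -5.03  97.56] pos [0.4856 0.3736 0.2007] q [ 35.5  10.6  12.8  89.8   4.4 118. ] F [ 0.2  0.4 -0.5] zaxis [-0.0114  0.0869 -0.9962] t 5.7167
.4865,.3745,.130 tool shift: [-0.0054  0.001   0.0705]
.4865,.3745,.080 tool shift: [-0.0098  0.001   0.1203]
unit world X,Y,Z in tool: [[-0.131, 0.9875, 0.0877], [0.9913, 0.1315, 0.0001], [-0.0114, 0.0869, -0.9962]]
```

View pics/m2.png

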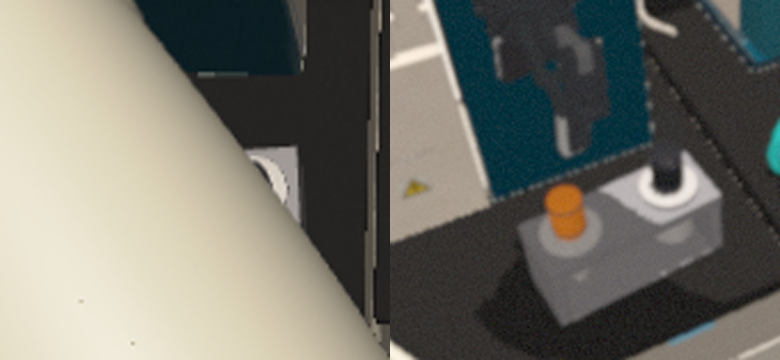

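The gripper is above and slightly behind the orange knob in the scene view, fingers open, with clearance to the cabinet. Next I'll descend and grip.

>>> play_rows([
  [[-0.0014,0.0002,0.018,0],[-0.0014,0.0002,0.018,0],[-0.0014,0.0002,0.018,0],[-0.0014,0.0002,0.018,0],[-0.0014,0.0002,0.018,0]],
])

```text
time: 6.23
ee_pos: [0.4864, 0.375, 0.1094]
tcp_rot: [180.0, -5.0, 97.6]
wrist_force: [-0.1, 0.7, 0.2]
opening: 0.085
grasp_force: 0.0
```

>>> play_rows([
  [[-0.0007,0,0.0075,0],[-0.0007,0,0.0075,0],[-0.0007,0,0.0075,0],[-0.0007,0,0.0075,0],[0,0,0,0]],
])

```text
time: 6.65
ee_pos: [0.486, 0.375, 0.0785]
tcp_rot: [-179.9, -5.0, 97.6]
wrist_force: [-0.7, -0.4, -0.4]
opening: 0.085
grasp_force: 0.0
```

>>> play_rows([
  [[0,0,0,0],[0,0,0,0],[0,0,0,0],[0,0,0,0],[0,0,0,0]],
], gripper=0.02, squeeze=40)

```text
time: 7.07
ee_pos: [0.4863, 0.3755, 0.0802]
tcp_rot: [-180.0, -5.0, 97.7]
wrist_force: [-1.4, -1.7, 0.8]
opening: 0.0274
grasp_force: 39.4
```

>>> play_rows([
  [[0,0,0,0],[0,0,0,0],[0,0,0,0],[0,0,0,0],[0,0,0,0]],
])

```text
time: 7.48
ee_pos: [0.4864, 0.3755, 0.0802]
tcp_rot: [180.0, -5.0, 97.6]
wrist_force: [-2.1, -0.4, 4.6]
opening: 0.0269
grasp_force: 39.5
```

```bash
python3 go.py
```

```text
rot [180.    -5.04  97.65] pos [0.4864 0.3755 0.0802] q [ 35.6  11.   -0.   76.6   4.5 118. ] F [-2.1 -0.4  4.6] zaxis [-0.0116  0.0871 -0.9961] t 7.4833
unit world X,Y,Z in tool: [[-0.1326, 0.9873, 0.0879], [0.9911, 0.1331, 0.0001], [-0.0116, 0.0871, -0.9961]]
```

>>> play_rows([
  [[0.0009,0,-0.01,0],[0.0009,0,-0.01,0],[0.0019,0,-0.022,0],[0.0019,0,-0.022,0],[0.0019,0,-0.022,0]],
], squeeze=80)

```text
time: 7.9
ee_pos: [0.4861, 0.3751, 0.1673]
tcp_rot: [-179.9, -5.0, 97.6]
wrist_force: [0.7, 1.9, -1.8]
opening: 0.0264
grasp_force: 78.8
```

>>> play_rows([
  [[0.0019,0,-0.022,0],[0.0009,0,-0.01,0],[0,0,0,0],[0,0,0,0],[0,0,0,0]],
])

```text
time: 8.32
ee_pos: [0.486, 0.375, 0.1964]
tcp_rot: [-179.9, -5.0, 97.6]
wrist_force: [0.4, -0.9, -2.4]
opening: 0.0266
grasp_force: 78.8
```

```bash
python3 go.py .4865,-.007,.190
```

```text
rot [-179.86   -4.95   97.63] pos [0.486  0.375  0.1964] q [ 35.6  10.9  12.7  89.6   4.4 118. ] F [ 0.4 -0.9 -2.4] zaxis [-0.0139  0.0852 -0.9963] t 8.3167
.4865,-.007,.190 tool shift: [-0.3778 -0.0503 -0.0261]
unit world X,Y,Z in tool: [[-0.1324, 0.9874, 0.0863], [0.9911, 0.1331, -0.0024], [-0.0139, 0.0852, -0.9963]]
```

Gripped at 79 N, with the wrist force down by 2.4 N, which fits the pin's weight. I'll carry it higher over the black pin and on to the base hole.

>>> play_rows([
  [[0.0013,0,-0.015,0],[0.0013,0,-0.015,0],[-0.015,-0.002,-0.001,0],[-0.027,-0.0036,-0.0015,0],[-0.027,-0.0036,-0.0015,0]],
])

```text
time: 8.73
ee_pos: [0.4858, 0.3051, 0.2242]
tcp_rot: [-179.8, -5.0, 97.7]
wrist_force: [-0.3, -0.2, -1.1]
opening: 0.0264
grasp_force: 79.2
```

>>> play_rows([
  [[-0.027,-0.0036,-0.0015,0],[-0.027,-0.0036,-0.0015,0],[-0.027,-0.0036,-0.0015,0],[-0.027,-0.0036,-0.0015,0],[-0.027,-0.0036,-0.0015,0]],
])

```text
time: 9.15
ee_pos: [0.4858, 0.1678, 0.2201]
tcp_rot: [-179.8, -5.0, 97.6]
wrist_force: [0.5, -0.9, -2.2]
opening: 0.0264
grasp_force: 79.2
```

>>> play_rows([
  [[-0.027,-0.0036,-0.0015,0],[-0.027,-0.0036,-0.0015,0],[-0.027,-0.0036,-0.0015,0],[-0.027,-0.0036,-0.0015,0],[-0.027,-0.0036,-0.0015,0]],
])

```text
time: 9.57
ee_pos: [0.486, 0.0316, 0.2159]
tcp_rot: [-179.8, -5.0, 97.6]
wrist_force: [-0.0, 0.3, -1.5]
opening: 0.0263
grasp_force: 79.2
```

>>> play_rows([
  [[-0.027,-0.0036,-0.0015,0],[-0.012,-0.0016,-0.0006,0],[0,0,0,0],[0,0,0,0],[0,0,0,0]],
])

```text
time: 9.98
ee_pos: [0.4866, -0.0058, 0.2156]
tcp_rot: [-179.9, -5.0, 97.7]
wrist_force: [-0.9, 0.1, -1.4]
opening: 0.0263
grasp_force: 79.2
```

```bash
python3 go.py .4865,-.007,.190; python3 - <<'E'
from h import *
S=cam("scene");T=cam("top")
t=T["img"][140:240,290:410]; s=S["img"][80:230,270:400]
f=lambda i:cv2.resize(i,(400,500),interpolation=cv2.INTER_CUBIC)
cv2.imwrite("pics/m3.png",np.hstack([cv2.resize(t,(390,325)).copy() if 0 else f(s),f(t)]))
p=bot.get_obs()["ee_pos"]+[0,-.003,-.0082]
print("pred tip,collar px scene",w2px(S,[p-[0,0,.062],p,p+[0,0,.006]]).round(1).tolist(),"crop xy",[( (u-270+.5)*400/130,(v-80+.5)*500/150) for u,v in w2px(S,[p-[0,0,.062],p-[0,0,.026],p])])
E
```

```text
rot [-179.91   -5.04   97.65] pos [ 0.4866 -0.0058  0.2156] q [-3.6 -3.   0.1 94.2  4.9 78.7] F [-0.9  0.1 -1.4] zaxis [-0.0132  0.0869 -0.9961] t 9.9833
.4865,-.007,.190 tool shift: [-0.0035 -0.0002  0.0254]
unit world X,Y,Z in tool: [[-0.1327, 0.9873, 0.0879], [0.9911, 0.1333, -0.0015], [-0.0132, 0.0869, -0.9961]]
pred tip,collar px scene [[339.9, 149.1], [344.8, 124.3], [345.3, 121.7]] crop xy [(np.float64(216.574641894999), np.float64(232.0951094940522)), (np.float64(225.11269743387018), np.float64(185.01923029849686)), (np.float64(231.63315549768834), np.float64(149.17199713687978))]
```

View pics/m3.png

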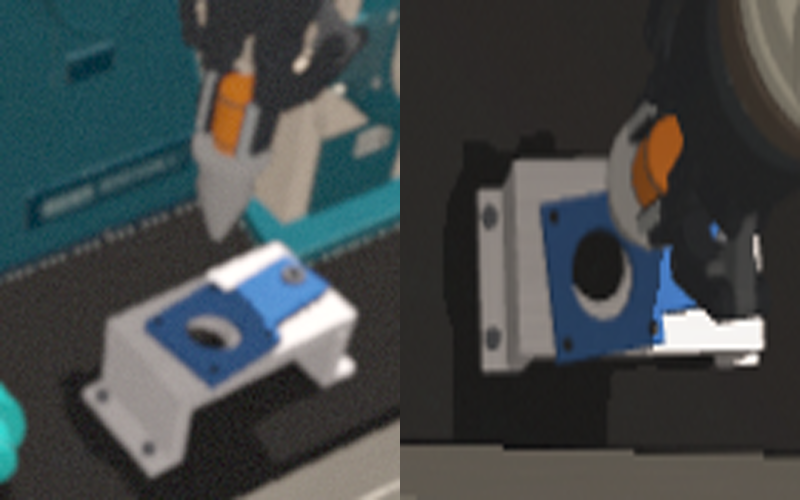

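The tip and collar appear in the scene view where predicted, within about 2 mm: tip at crop (218,240) and collar at (230,150). The pin hangs upright. Next I'll descend in stages, watching the force.

>>> play_rows([
  [[-0.0015,0,0.012,0],[-0.0013,0,0.012,0],[-0.0013,0,0.012,0],[-0.0012,0,0.012,0],[-0.0012,0,0.012,0]],
])

```text
time: 10.5
ee_pos: [0.4868, -0.0072, 0.1547]
tcp_rot: [-180.0, -5.0, 97.7]
wrist_force: [-0.1, -0.1, -2.4]
opening: 0.0263
grasp_force: 79.2
```

>>> play_rows([
  [[-0.0005,0,0.006,0],[-0.0005,0,0.006,0],[-0.0005,0,0.006,0],[0,0,0,0],[0,0,0,0]],
])

```text
time: 10.92
ee_pos: [0.4869, -0.0077, 0.1378]
tcp_rot: [-180.0, -5.0, 97.6]
wrist_force: [-0.9, -0.3, -2.7]
opening: 0.0265
grasp_force: 79.2
```

```bash
python3 go.py; python3 - <<'E'
from h import *
S=cam("scene")
cv2.imwrite("pics/m4.png",cv2.resize(S["img"][90:225,285:405],None,fx=5,fy=4.4,interpolation=cv2.INTER_CUBIC))
E
```

```text
rot [-179.96   -5.01   97.64] pos [ 0.4869 -0.0077  0.1378] q [-3.8 -3.5 -9.  85.6  4.9 78.5] F [-0.9 -0.3 -2.7] zaxis [-0.0123  0.0865 -0.9962] t 10.9167
unit world X,Y,Z in tool: [[-0.1324, 0.9873, 0.0874], [0.9911, 0.133, -0.0007], [-0.0123, 0.0865, -0.9962]]
```

View pics/m4.png

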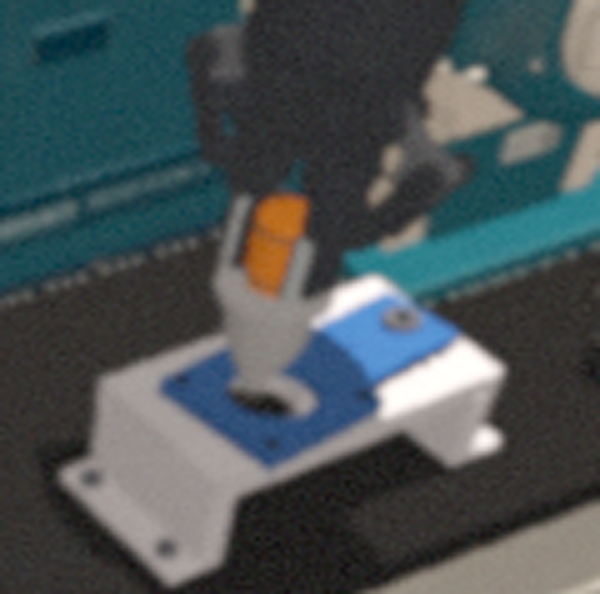

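The tip has entered the plate hole on its +x side at crop (250,395), with no contact force yet. Continuing down.

>>> play_rows([
  [[0,0,0.005,0],[-0.0003,0,0.005,0],[-0.0004,0,0.005,0],[0,0,0,0],[0,0,0,0]],
], squeeze=110)

```text
time: 11.38
ee_pos: [0.4864, -0.007, 0.1221]
tcp_rot: [-179.9, -5.0, 97.6]
wrist_force: [-1.4, -0.1, -2.2]
opening: 0.0262
grasp_force: 108.1
```

>>> play_rows([
  [[-0.0004,0,0.005,0],[-0.0004,0,0.005,0],[-0.0004,0,0.004,0],[0,0,0,0],[0,0,0,0]],
])

```text
time: 11.8
ee_pos: [0.4865, -0.007, 0.108]
tcp_rot: [-179.9, -5.0, 97.6]
wrist_force: [-1.5, -1.0, -2.5]
opening: 0.0262
grasp_force: 108.2
```

```bash
python3 go.py
```

```text
rot [-179.9    -5.02   97.64] pos [ 0.4865 -0.007   0.108 ] q [ -3.7  -3.3 -12.1  82.3   4.9  78.6] F [-1.5 -1.  -2.5] zaxis [-0.0133  0.0865 -0.9962] t 11.8
unit world X,Y,Z in tool: [[-0.1325, 0.9873, 0.0875], [0.9911, 0.1331, -0.0017], [-0.0133, 0.0865, -0.9962]]
```

>>> play_rows([
  [[-0.0003,0,0.003,0],[-0.0003,0,0.003,0],[0,0,0,0],[0,0,0,0],[0,0,0,0]],
])

```text
time: 12.22
ee_pos: [0.4867, -0.0071, 0.1025]
tcp_rot: [-179.9, -5.0, 97.6]
wrist_force: [-2.6, -1.0, -3.5]
opening: 0.0258
grasp_force: 108.3
```

>>> play_rows([
  [[-0.0003,0,0.003,0],[-0.0003,0,0.003,0],[0,0,0,0],[0,0,0,0],[0,0,0,0]],
])

```text
time: 12.63
ee_pos: [0.4868, -0.0071, 0.0966]
tcp_rot: [-180.0, -5.0, 97.6]
wrist_force: [-1.3, -0.6, -2.2]
opening: 0.0263
grasp_force: 108.3
```

>>> play_rows([
  [[-0.0003,0,0.003,0],[-0.0003,0,0.003,0],[0,0,0,0],[0,0,0,0],[0,0,0,0]],
])

```text
time: 13.05
ee_pos: [0.4868, -0.0072, 0.0906]
tcp_rot: [-180.0, -5.0, 97.6]
wrist_force: [-0.6, 0.1, -2.0]
opening: 0.0259
grasp_force: 108.3
```

>>> play_rows([
  [[-0.0002,0,0.0025,0],[-0.0002,0,0.002,0],[0,0,0,0],[0,0,0,0],[0,0,0,0]],
])

```text
time: 13.47
ee_pos: [0.4868, -0.0072, 0.0861]
tcp_rot: [-180.0, -5.0, 97.6]
wrist_force: [0.2, 0.5, -2.3]
opening: 0.0262
grasp_force: 108.3
```

```bash
python3 go.py
```

```text
rot [-179.97   -5.02   97.65] pos [ 0.4868 -0.0072  0.0861] q [ -3.7  -3.  -14.2  79.8   4.9  78.6] F [ 0.2  0.5 -2.3] zaxis [-0.0122  0.0866 -0.9962] t 13.4667
unit world X,Y,Z in tool: [[-0.1326, 0.9873, 0.0874], [0.9911, 0.1331, -0.0006], [-0.0122, 0.0866, -0.9962]]
```

>>> play_rows([
  [[-0.0001,0,0.001,0],[-0.0001,0,0.001,0],[0,0,0.0005,0],[0,0,0,0],[0,0,0,0]],
])

```text
time: 13.88
ee_pos: [0.4868, -0.0072, 0.0836]
tcp_rot: [-180.0, -5.0, 97.6]
wrist_force: [-0.4, -0.9, -1.5]
opening: 0.026
grasp_force: 108.3
```

>>> play_rows([
  [[0,0,0.0005,0],[0,0,0,0],[0,0,0,0],[0,0,0,0],[0,0,0,0]],
])

```text
time: 14.3
ee_pos: [0.4868, -0.0072, 0.0834]
tcp_rot: [-180.0, -5.0, 97.6]
wrist_force: [-1.8, -0.2, 2.7]
opening: 0.0257
grasp_force: 108.3
```

>>> play_rows([
  [[0,0,0.0005,0],[0,0,0.0003,0],[0,0,0,0],[0,0,0,0],[0,0,0,0]],
])

```text
time: 14.72
ee_pos: [0.487, -0.0072, 0.0833]
tcp_rot: [180.0, -5.0, 97.6]
wrist_force: [-3.3, -0.9, 9.2]
opening: 0.0261
grasp_force: 108.7
```

The pin is seated: TCP 0.0833 against 0.0832 predicted, with about 11 N of reaction. Now I'll release and rise vertically.

>>> play_rows([
  [[0,0,0,0],[0,0,0,0],[0,0,0,0],[0,0,0,0],[0,0,0,0]],
], gripper=0.07)

```text
time: 15.13
ee_pos: [0.4867, -0.0071, 0.0822]
tcp_rot: [-180.0, -5.0, 97.6]
wrist_force: [-0.8, -0.1, -0.1]
opening: 0.0698
grasp_force: 0.0
```

>>> play_rows([
  [[0.0004,0,-0.005,0],[0.0009,0,-0.01,0],[0.0018,0,-0.02,0],[0.0018,0,-0.02,0],[0.0018,0,-0.02,0]],
])

```text
time: 15.55
ee_pos: [0.4867, -0.007, 0.1594]
tcp_rot: [-180.0, -5.0, 97.6]
wrist_force: [-0.1, 0.3, 0.1]
opening: 0.0703
grasp_force: 0.0
```

>>> play_rows([
  [[0.0018,0,-0.02,0],[0.0018,0,-0.02,0],[0,-0.03,0,0],[0,-0.03,0,0],[0,-0.03,0,0]],
])

```text
time: 15.97
ee_pos: [0.3968, -0.0189, 0.1988]
tcp_rot: [180.0, -5.0, 97.7]
wrist_force: [-0.8, -0.7, 0.8]
opening: 0.0703
grasp_force: 0.0
```

>>> play_rows([
  [[0,-0.03,0,0],[0,-0.03,0,0],[0,0,0,0],[0,0,0,0],[0,0,0,0]],
])

```text
time: 16.38
ee_pos: [0.3386, -0.0269, 0.1988]
tcp_rot: [179.9, -5.0, 97.6]
wrist_force: [0.1, -0.5, 0.4]
opening: 0.0701
grasp_force: 0.0
```

```bash
python3 go.py; python3 - <<'E'
from h import *
S=cam("scene");T=cam("top")
f=lambda i:cv2.resize(i,(400,400),interpolation=cv2.INTER_CUBIC)
cv2.imwrite("pics/m5.png",np.hstack([f(S["img"][120:225,290:395]),f(T["img"][140:240,305:405])]))
p=np.array([.4865,-.010,.075]); print([((u-290+.5)*400/105,(v-120+.5)*400/105) for u,v in w2px(S,[p+[0,0,.006],p+[0,0,.046]])],[((u-305+.5)*4,(v-140+.5)*4) for u,v in w2px(T,[p+[0,0,.006],p+[0,0,.046]])])
E
```

```text
rot [179.93  -4.98  97.64] pos [ 0.3386 -0.0269  0.1988] q [ -8.6 -23.1 -18.2  96.3   4.8  73.7] F [ 0.1 -0.5  0.4] zaxis [-0.0103  0.0862 -0.9962] t 16.3833
unit world X,Y,Z in tool: [[-0.1324, 0.9874, 0.0868], [0.9911, 0.1328, 0.0013], [-0.0103, 0.0862, -0.9962]]
[(np.float64(176.91071340533458), np.float64(201.35831364165608)), (np.float64(187.5272884195911), np.float64(147.40174231073502))] [(np.float64(184.13459080886287), np.float64(198.07194236027988)), (np.float64(201.98217501441786), np.float64(183.8296003088559))]
```

View pics/m5.png

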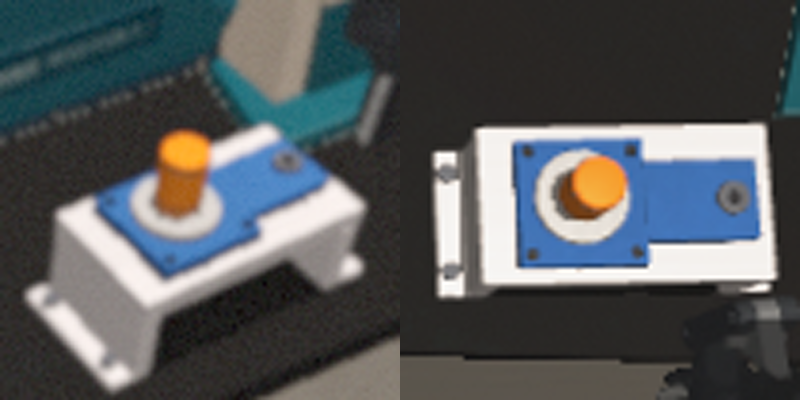

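The pin stands upright at crop (178,205) in the scene view and (582,196) in the top view. Its collar is flat on the blue plate, the plate is square with the base, and the robot is clear. Handing in.

```bash
python3 -c "
from workcell import bot
print(bot.job_done())"
```

```text
the job is handed in; nothing more can be done
None
```

The orange-knob tapered pin is down through both holes with its collar flush on the blue plate and the holes in line; it's released, the robot is clear, the black-knob pin was left in the stand, and the job went in at about 16 s (no verdict came back).

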